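# Flip the bay's status flag to green

### The job

One of the two sample bays on the bench now holds the blue rack of tubes. Turn that bay's flag right over on its hinge with your fingertips, from red to lying flat with its green face up, pushing it lightly without gripping it or flinging it over. Leave the empty bay's flag red, move nothing else, and finish clear of everything.

Things in the scene. Friction and masses are not known exactly. Their poses are not given: they have to be found in the camera images.
- stand_a: fixed flag stand of the loaded bay (the one with the blue tube rack). Grey base plate 90 x 110 x 12 mm. Origin: centre of its underside, on the bench. Its x axis points level from the flag's red-side rest across the pivot to its green-side rest and on to the bay, a marked 110 x 150 mm rectangle centred at x = +170 mm; its y axis runs along the hinge
- pivot_a (a point): middle of that stand's hinge pin, 90 mm above the bench; axes as the stand. Two aluminium T-shaped cheeks, 6 mm thick, carry the pin at y = +-47 mm; their tops are 100 mm above the bench, the stem 22 mm wide along x, the cross-arm 84 mm long along x, 73 to 87 mm high
- flag_a (a joint): hinge angle of the loaded bay's flag, rad: 0 = lying level on the near side (stand's -x), red face up; 1.57 = upright; 3.14 = lying level on the far side (+x), green face up. Lightly damped, almost no friction: short of upright the flag sinks back to 0, beyond upright it sinks on by itself to 3.14, at under 3 rad/s
- tab_a (a point): centre of that flag's finger tab, 90 mm from the pin, mid-thickness; turns with the flag. The flag: rigid plate 6 mm thick, about 70 g, one face red, one green; 68 x 78 mm next to the pin, then the tab, 30 mm long (75 to 105 mm from the pin), 36 mm wide. At rest the underside is 87 mm above the bench; the tab overhangs the base, free air under and round it
- stand_b: the identical fixed flag stand of the empty bay; origin and axes as for stand_a
- flag_b (a joint): hinge angle of the empty bay's flag, same flag and same meaning; starts at 0 (red up) and must stay there
- tab_b (a point): centre of the finger tab of the empty bay's flag
- rack_mid (a point): blue tube rack 66 x 120 mm, 45 mm high, with eight capped tubes reaching 83 mm; loose, 0.45 kg, standing in the loaded bay 170 mm beyond the pivot; this point is 40 mm above its underside
- bottle_mid (a point): loose amber bottle, 56 mm diameter, 125 mm high, between the two stands; point on its axis 60 mm up
- tipbox_mid (a point): loose yellow box with clear lid, 85 x 120 x 65 mm, to the left of the stands; point 32 mm up
- beaker_mid (a point): loose glass beaker, 70 mm diameter, 90 mm high, to the right of the stands; point on its axis 45 mm up

How it is judged:
By the outcome, as a careful person would: the job done as asked, in the order asked, and still so for the second after the job is handed in, with the robot touching nothing.
It also fails if it takes over 48 s, if anything falls off the work surface, if the arm or the gripper's body presses on something with over 40 N, if the wrist force passes 120 N, or if a joint passes its speed limit or range.

### The arm

A 7-joint arm with a two-finger parallel gripper is mounted at the origin on the work surface. World frame = base frame: x ahead of the robot, y to its left, z up, the work surface at z = 0. Lengths are in m, angles in rad, forces in N, time in s.
With the tool pointing down it reaches from about 0.425 to 0.825 m from the base axis. Payload 3.6 kg.
Tool frame: the origin (TCP) lies on the centre line of the jaws, within the pads' length; the fingertips stand 19 mm ahead of it and the grasp point (between the pads) is the TCP; y points along the fingers, z is the direction in which the jaws open and shut, and the axes are right-handed (so a half turn about y gives the same grasp; the last joint's range is limited). The gripper opens to 85 mm and grips with 20 to 120 N. Pads are 22 mm wide; open, the fingers measure 114 mm over their backs; the gripper's body (76 mm by 85 mm) begins 54 mm behind the grasp point. The pads swing forward as they close: fully open they stand 13 mm farther back than shut.
Start: joints at [-1.24, 0.615, -0.013, 1.423, 0.008, 1.103, -0.04], TCP at [0.228, 0.609, 0.25] pointing down, gripper open.
Joint ranges: [-3.12, 3.12], [-0.3, 2.06], [-1.34, 1.32], [0.26, 2.42], [-1.36, 4.5], [0.01, 1.98], [-2.84, 2.84]. Speed limits (rad/s): [2.79, 2.79, 3.14, 3.14, 3.14, 3.14, 3.14].

### API

Orientations are given as [roll, pitch, yaw] about the fixed x, y, z axes, in that order (R = Rz(yaw) Ry(pitch) Rx(roll)).
In Python, from bench import arm gives the robot as it stands. The module is installed in compiled form; this text tells all that it offers. Calls block until the motion is done:
- arm.goto(position, orientation): joint-space move of the TCP to a pose.
- arm.move_straight(position, orientation=None, vel=0.15): straight line of the TCP; orientation=None keeps the orientation; vel is the mean speed in m/s.
- arm.movej(angles): joint-space move.
- arm.set_gripper(opening, grip_force=None): finger opening in m; grip_force is the grip in N (None keeps the last); returns when the fingers have stopped.
- arm.sleep(seconds).
- arm.inverse_kinematics(position, orientation): joint angles nearest the present ones, or None.
- arm.get_obs(): the state.
- arm.camera(name): name is "side" or "top" or "wrist"; returns a dict with "frame" (400x640x3 uint8, red, green, blue), "vertical_fov" (degrees; the focal length in pixels is half the picture's height over the tangent of half this angle, whatever the lens; pixels are square), "cx", "cy" (the principal point, pixels), "k1" (the pictures are not rectified: a ray, as slopes to the right and down, at radius r is drawn at 1 + k1 r^2 times it, then the intrinsics apply), "R" (3x3) and "t" (3): a world point X has camera coordinates R X + t. Camera axes: x right, y down, z forward; pixel columns grow to the right and rows downward; lengths in m; the calibration is good to about 2 mm. A picture is of the moment at which its call begins. There is no depth.
A pose or a line that the arm cannot do raises arm.Unreachable and nothing moves.
- arm.finish_job(): hands the job in, once; it reports no verdict.
Trained networks look in the newest picture that a camera, given by its name, has taken for a name from the list of things; names that differ only in an ending like _2 or _b are one class to them, and where a whole thing is asked for, a point or a joint stands for the part that bears it (a point fixed in the world has none). Each returns a list of dicts, best first, with "score" (0 to 1); they miss things now and then, are a little off and sometimes report something else, mostly with a low value. They report only what shows in the picture. A call takes as long as a camera call.
- arm.spot_in(camera, target): "bbox" ([left, top, right, bottom] in pixels, round what is visible of it).
- arm.outline_of(camera, target): "region" (400x640 bool, what is visible of it) and "bbox" ([left, top, right, bottom] in pixels, round what is visible of it).
The state is a dict: "time_s": time; "joint_positions": joint angles; "qvel": joint speeds; "joint_torque": joint torques, N m; "position": TCP position; "eef_rot": TCP orientation; "wrist_force": force on the tool from outside, world axes, zero at the start; "moment": the same for the moment, N m; "grip_width": finger opening in m.
Only numpy, scipy, OpenCV 4.12 (cv2) and the standard library are available. Lean on these libraries where they do the work, as an engineer would, in place of code of your own. Each camera call takes 0.05 s, during which the arm holds its last target. There are 200 camera calls.

## Working session

There is one attempt and no reset: what is moved stays moved. The work goes in short steps, each a Python script; the robot and the scene stay as the last script left them, time stands still between calls to the robot, and variables do not carry over. Pictures are saved under pics/ and viewed, about 8 in all and at most 12, crops included, and the job is handed in when it is done.

```bash
mkdir -p pics
python3 - <<'E'
from bench import arm
import cv2,numpy as np
for n in ("top","side"):
    c=arm.camera(n); cv2.imwrite(f"pics/{n}0.png",c["frame"][:,:,::-1])
    print(n,c["vertical_fov"],c["cx"],c["cy"],c["k1"],np.round(c["R"],4).tolist(),np.round(c["t"],4).tolist())
    for t in ("stand_a","flag_a","tab_a","rack_mid","bottle_mid","tipbox_mid","beaker_mid"):
        print(t,[(np.round(d["bbox"]).tolist(),round(d["score"],2)) for d in arm.spot_in(n,t)][:4])
o=arm.get_obs();print(o["time_s"],o["eef_rot"],o["position"])
E
```

```text
top 46.154425226103676 315.9717154349798 200.93426009201337 -0.06567665054607827 [[-0.0247, -0.9995, -0.0196], [-0.9846, 0.0277, -0.1727], [0.1732, 0.015, -0.9848]] [0.0377, 0.6415, 1.4921]
stand_a [([356.0, 157.0, 396.0, 243.0], 0.69), ([254.0, 157.0, 303.0, 253.0], 0.63)]
flag_a [([252.0, 215.0, 280.0, 251.0], 0.91), ([369.0, 211.0, 398.0, 247.0], 0.61)]
tab_a [([252.0, 217.0, 278.0, 252.0], 0.81)]
rack_mid [([261.0, 157.0, 297.0, 185.0], 0.97)]
bottle_mid []
tipbox_mid [([164.0, 221.0, 208.0, 258.0], 0.93)]
beaker_mid [([450.0, 239.0, 479.0, 260.0], 0.56)]
side 49.757531168693845 322.6029106416648 203.26980977119175 -0.11778638258381798 [[0.9889, -0.1478, 0.0117], [-0.0744, -0.5633, -0.8229], [0.1283, 0.813, -0.568]] [-0.6417, 0.0996, 1.2877]
stand_a [([270.0, 224.0, 396.0, 274.0], 0.75), ([268.0, 163.0, 362.0, 204.0], 0.61)]
flag_a []
tab_a [([263.0, 162.0, 300.0, 177.0], 0.86), ([272.0, 230.0, 312.0, 248.0], 0.6)]
rack_mid [([337.0, 162.0, 356.0, 200.0], 0.7)]
bottle_mid [([298.0, 189.0, 316.0, 227.0], 0.9), ([265.0, 160.0, 366.0, 207.0], 0.19)]
tipbox_mid [([259.0, 134.0, 294.0, 163.0], 0.6)]
beaker_mid [([259.0, 305.0, 289.0, 349.0], 0.6)]
0.8 [-1.57079918e+00  4.58193515e-05 -3.57721988e-01] [0.22759168 0.60882358 0.25033626]
```

View pics/top0.png

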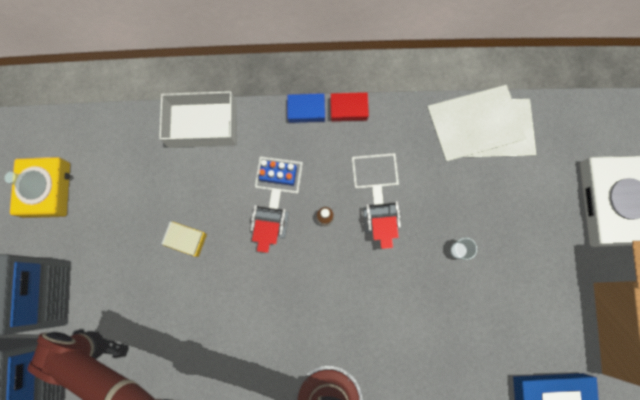

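View pics/side0.png

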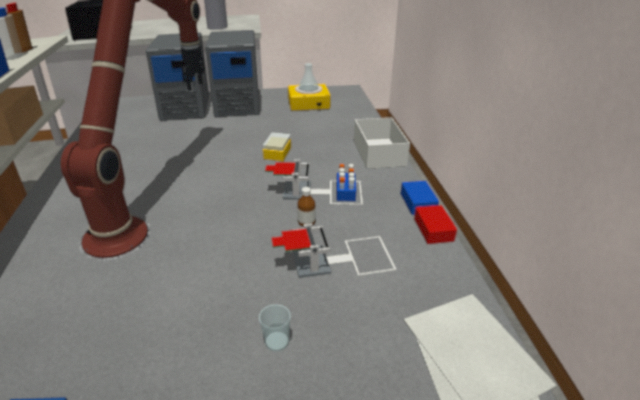

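The loaded bay is the left one in the top view: rack at about (279,172), with its red flag at about (266,233). The empty bay is at about (383,229). The bottle stands between them at (324,215), and the tip box is at (184,239). Next I'll fit the flag poses and check which tool directions can be reached.

```bash
cat > h.py <<'E'
import numpy as np, cv2
from bench import arm
from scipy.optimize import minimize
def proj(c,P):
    q=np.asarray(P,float)@np.array(c["R"]).T+c["t"]; s=q[:,:2]/q[:,2:]
    s=s*(1+c["k1"]*(s**2).sum(1,keepdims=True)); f=200/np.tan(np.radians(c["vertical_fov"])/2)
    return s*f+[c["cx"],c["cy"]]
def w(p,L):  # stand->world, p=(x,y,yaw)
    L=np.asarray(L,float);c,s=np.cos(p[2]),np.sin(p[2])
    return np.c_[p[0]+c*L[:,0]-s*L[:,1],p[1]+s*L[:,0]+c*L[:,1],L[:,2]]
F=np.array([[-7,-39],[-75,-39],[-75,-18],[-105,-18],[-105,18],[-75,18],[-75,39],[-7,39]])/1e3
def render(c,P,box):
    S=8; x0,y0,x1,y1=box
    im=np.zeros(((y1-y0)*S,(x1-x0)*S),np.uint8)
    u=(proj(c,P)+.5-[x0,y0])*S
    cv2.fillPoly(im,[np.round(u*16).astype(np.int32)],255,shift=4)
    return cv2.resize(im,(x1-x0,y1-y0),interpolation=cv2.INTER_AREA)/255.
def fitflag(cams,boxes,p0):
    T=[]
    for c,b in zip(cams,boxes):
        f=c["frame"][b[1]:b[3],b[0]:b[2]].astype(float); r=f[:,:,0]-f[:,:,1:].max(2)
        T.append(cv2.GaussianBlur(np.clip(r/np.percentile(r,99.) if 1 else r,0,1),(0,0),.7))
    cost=lambda p:sum(((cv2.GaussianBlur(render(c,w(p,np.c_[F,np.full(8,.093)]),b),(0,0),1.1)-t)**2).sum() for c,b,t in zip(cams,boxes,T))
    return min((minimize(cost,[p0[0],p0[1],y],method="Nelder-Mead",options=dict(initial_simplex=np.array([p0[0],p0[1],y])+np.array([[0,0,0],[.02,0,0],[0,.02,0],[0,0,.15]]))) for y in (-.3,0,.3)),key=lambda r:r.fun)
def ray(c,uv):
    f=200/np.tan(np.radians(c["vertical_fov"])/2); d=(np.array(uv)-[c["cx"],c["cy"]])/f; s=d.copy()
    for _ in range(10): s=d/(1+c["k1"]*(s@s))
    R=np.array(c["R"]); return -R.T@c["t"], R.T@np.r_[s,1]
def atz(c,uv,z):
    o,d=ray(c,uv); return (o+d*(z-o[2])/d[2])
def rpy(az,tilt,flip=0):  # tool y: azimuth az, down by tilt; tool z horizontal
    from scipy.spatial.transform import Rotation as Ro
    y=np.array([np.cos(az)*np.cos(tilt),np.sin(az)*np.cos(tilt),-np.sin(tilt)])
    z=np.array([-np.sin(az),np.cos(az),0])*(-1 if flip else 1)
    return Ro.from_matrix(np.c_[np.cross(y,z),y,z]).as_euler("xyz")
E
python3 - <<'E'
from h import *
t=arm.camera("top"); s=arm.camera("side")
for n,uv,bt,bs in (("a",(266,233),(240,200,295,262),(255,152,315,190)),("b",(383,229),(358,195,412,258),(262,218,328,262))):
    p0=atz(t,uv,.093)[:2]+[.055,0]
    for cs,bb in (([t],[bt]),([s],[bs]),([t,s],[bt,bs])):
        r=fitflag(cs,bb,p0); print(n,np.round(r.x,4),round(r.fun,2))
    p=r.x
    if n=="a": pa=p
for k,uv in (("rack",(279,170)),("bottle",(324,216)),("tip",(184,239)),("beaker",(464,249))): print(k,np.round(atz(t,uv,.06),3))
tab=w(pa,[[-.09,0,.06]])[0]
for da in range(-150,181,30):
    row=[]
    for ti in (0,20,30,45,60,75):
        ok=[fl for fl in (0,1) if arm.inverse_kinematics(tab,rpy(pa[2]+np.radians(da),np.radians(ti),fl)) is not None]
        row.append((ti,ok))
    print(da,row)
E
```

```text
a [ 0.5818  0.1773 -0.1733] 0.47
a [ 0.5836  0.1762 -0.1608] 5.37
a [ 0.5823  0.1773 -0.1702] 7.04
b [ 0.5845 -0.1937  0.0552] 0.56
b [ 0.5867 -0.1948  0.0614] 1.27
b [ 0.5856 -0.1941  0.0551] 5.51
rack [0.75  0.141 0.06 ]
bottle [ 0.591 -0.004  0.06 ]
tip [0.527 0.457 0.06 ]
beaker [ 0.47  -0.454  0.06 ]
-150 [(0, []), (20, []), (30, [0, 1]), (45, [0, 1]), (60, [0, 1]), (75, [0, 1])]
-120 [(0, []), (20, [0, 1]), (30, [0, 1]), (45, [0, 1]), (60, [0, 1]), (75, [0, 1])]
-90 [(0, [0, 1]), (20, [0, 1]), (30, [0, 1]), (45, [0, 1]), (60, [0, 1]), (75, [0, 1])]
-60 [(0, [0, 1]), (20, [0, 1]), (30, [0, 1]), (45, [0, 1]), (60, [0, 1]), (75, [0, 1])]
-30 [(0, [0, 1]), (20, [0, 1]), (30, [0, 1]), (45, [0, 1]), (60, [0, 1]), (75, [0, 1])]
0 [(0, [0, 1]), (20, []), (30, []), (45, [0, 1]), (60, [0, 1]), (75, [0, 1])]
30 [(0, []), (20, []), (30, []), (45, []), (60, [0, 1]), (75, [0, 1])]
60 [(0, [0, 1]), (20, []), (30, []), (45, [0, 1]), (60, [0, 1]), (75, [0, 1])]
90 [(0, [0, 1]), (20, [0, 1]), (30, [0, 1]), (45, [0, 1]), (60, [0, 1]), (75, [0, 1])]
120 [(0, [0, 1]), (20, [0, 1]), (30, [0, 1]), (45, [0, 1]), (60, [0, 1]), (75, [0, 1])]
150 [(0, [0, 1]), (20, [0, 1]), (30, [0, 1]), (45, [0, 1]), (60, [0, 1]), (75, [0, 1])]
180 [(0, []), (20, [0, 1]), (30, [0, 1]), (45, [0, 1]), (60, [0, 1]), (75, [0, 1])]<sys>:0: UserWarning: Gimbal lock detected. Setting third angle to zero since it is not possible to uniquely determine all angles.
```

The fits from the two cameras agree to about 2 mm. My plan is to shut the fingers and come in from the left, with the tool nearly horizontal (tilted 20°, 60° to the stand axis). The fingertip then goes under the tab and pushes it round in an arc. I'll check the waypoints first, then move to the pre-pose.

```bash
cat >> h.py <<'E'
PA=np.array([.5823,.1773,-.171])
AZ,TI=PA[2]-np.radians(60),np.radians(20)
YT=np.array([np.cos(AZ)*np.cos(TI),np.sin(AZ)*np.cos(TI),-np.sin(TI)])
def tcp(phi,d,back=0,r=.09,y=-.003):  # TCP so that the fingertip is under the tab at flag angle phi (deg)
    a=np.radians(phi)
    return w(PA,[[-r*np.cos(a)-d*np.sin(a),y,.09+r*np.sin(a)-d*np.cos(a)]])[0]-(.019+back)*YT
E
python3 - <<'E'
from h import *
q0=np.array(arm.get_obs()["joint_positions"])
W=[tcp(0,.032,.13)+[0,0,.16],tcp(0,.032,.13),tcp(0,.032)]+[tcp(p,.017) for p in range(0,106,15)]+[tcp(105,.03,.13)]
best=None
for fl in (0,1):
    J=[arm.inverse_kinematics(x,rpy(AZ,TI,fl)) for x in W]
    print(fl,[None if j is None else np.round(j,2).tolist() for j in (J[0],J[2],J[6],J[9],J[10])],all(j is not None for j in J))
    if all(j is not None for j in J):
        m=np.abs(np.array(J[0])-q0).max()
        if best is None or m<best[0]: best=(m,fl)
print(best, W[0])
fl=best[1]; open("fl","w").write(str(fl))
arm.set_gripper(0); arm.goto(W[0],rpy(AZ,TI,fl))
o=arm.get_obs();print(o["time_s"],o["position"],o["wrist_force"])
arm.move_straight(W[1],vel=.15)
o=arm.get_obs();print(o["time_s"],o["position"],o["wrist_force"],o["grip_width"])
c=[arm.camera(n)["frame"] for n in ("side","wrist")]
cv2.imwrite("pics/pre.png",np.vstack([cv2.resize(c[0][100:300,200:520],(640,400)),c[1]])[:,:,::-1][::1])
im=cv2.imread("pics/pre.png"); cv2.imwrite("pics/pre.png",cv2.resize(im,None,fx=.75,fy=.75))
E
```

```text
0 [[-1.37, 0.91, 0.59, 1.53, 0.57, 1.52, -0.7], [-1.25, 1.19, 0.61, 1.75, 0.56, 1.04, -0.91], [-1.25, 1.06, 0.65, 1.75, 0.6, 1.11, -0.82], [-1.16, 1.02, 0.67, 1.64, 0.64, 1.15, -0.72], [-1.13, 1.04, 0.67, 1.6, 0.65, 1.15, -0.69]] True
1 [[-0.84, 0.86, -0.39, 1.5, 0.96, 1.96, 2.01], [-0.66, 1.12, -0.4, 1.73, 1.12, 1.68, 1.7], [-0.6, 1.0, -0.48, 1.72, 1.13, 1.79, 1.81], [-0.52, 0.97, -0.49, 1.62, 1.21, 1.83, 1.97], [-0.5, 0.98, -0.48, 1.57, 1.24, 1.82, 2.02]] True
(np.float64(0.6598773698557637), 0) [0.44474993 0.32105917 0.268961  ]
3.025 [0.44455037 0.32180484 0.26875644] [ 0.76147349  0.4561395  -0.13383657]
4.2417 [0.44520156 0.32128443 0.10994425] [-0.59058316  0.10402732 -0.03688662] 0.00038775217699731285
```

View pics/pre.png

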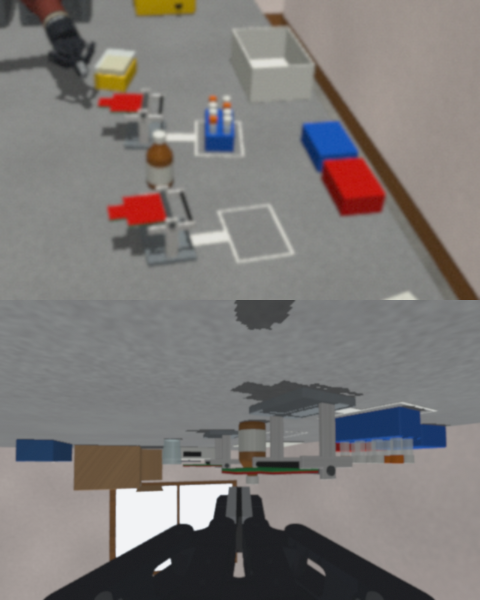

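The side view (top half) shows the gripper shut and clear, to the left of the tab (crop ~(100,102)). The tip box hasn't moved. The wrist view (camera upside-down) shows the flag edge-on just ahead of the fingertip, with the way under the tab free. Next I'll go under the tab and lift partway.

Run:
```python
from h import *
def rep(k):
    o=arm.get_obs();print(k,round(o["time_s"],2),np.round(o["position"],3),np.round(o["wrist_force"],2))
arm.move_straight(tcp(0,.032),vel=.1);rep("under")
for p in (0,15,30,45): arm.move_straight(tcp(p,.017),vel=.05);rep(p)
c=[arm.camera(n)["frame"] for n in ("side","wrist")]
cv2.imwrite("pics/mid.png",cv2.resize(np.vstack([cv2.resize(c[0][120:245,220:420],(640,400)),c[1]])[:,:,::-1],None,fx=.75,fy=.75))
```

```text
under 5.79 [0.487 0.207 0.064] [ 0.76 -0.58 -0.01]
0 6.24 [0.487 0.207 0.08 ] [-0.05 -0.5   0.14]
15 6.87 [0.486 0.207 0.103] [-0.22  0.64 -0.08]
30 7.49 [0.49  0.206 0.127] [-0.74  0.26 -0.06]
45 8.12 [0.501 0.204 0.148] [-0.23 -0.56 -0.63]
```

View pics/mid.png

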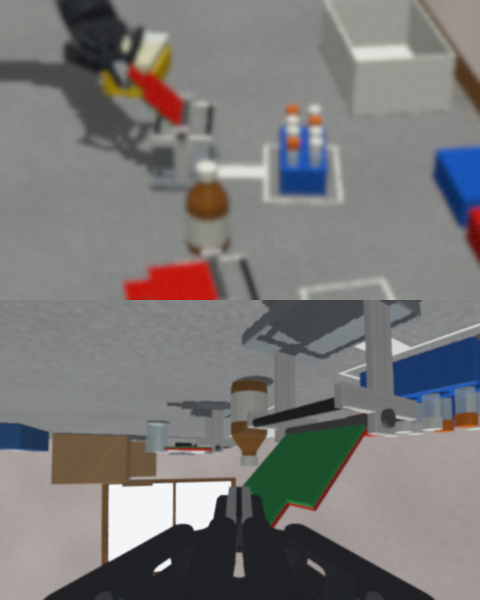

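The flag is up at about 50°, resting on the fingertip at its tab. The side view shows the red face tilted at ~(158,95), and the wrist view shows the green underside. The rest of the scene hasn't changed. I'll push it past upright now.

Run:
```python
from h import *
def rep(k):
    o=arm.get_obs();print(k,round(o["time_s"],2),np.round(o["position"],3),np.round(o["wrist_force"],2))
for p in (60,75,90,100): arm.move_straight(tcp(p,.017),vel=.05);rep(p)
arm.sleep(2)
arm.move_straight(tcp(100,.05),vel=.1)
arm.move_straight(tcp(100,.05,.1),vel=.15);rep("out")
c=[arm.camera(n)["frame"] for n in ("side","top")]
cv2.imwrite("pics/after.png",cv2.resize(np.vstack([cv2.resize(c[0][120:245,220:420],(640,400)),cv2.resize(c[1][130:270,220:444],(640,400))])[:,:,::-1],None,fx=.75,fy=.75))
```

```text
60 8.84 [0.517 0.201 0.166] [-0.14 -0.39 -0.35]
75 9.47 [0.537 0.198 0.179] [-0.47  0.32 -0.14]
90 10.09 [0.559 0.194 0.186] [-0.28 -0.23 -1.2 ]
100 10.56 [0.575 0.191 0.188] [-1.01 -0.44 -0.04]
out 13.86 [0.51  0.284 0.228] [ 0.27 -0.18  0.54]
```

View pics/after.png

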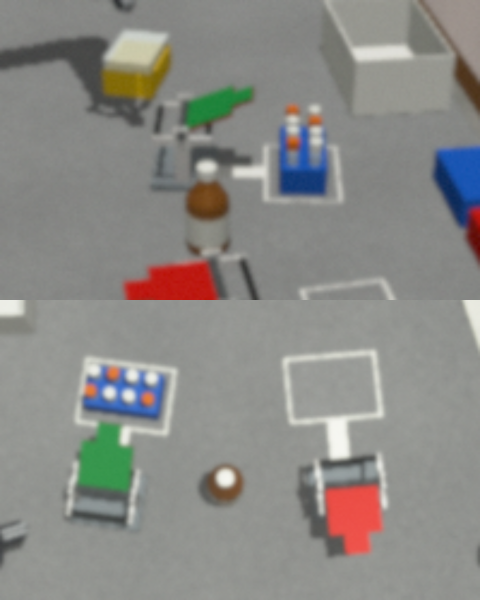

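The flag is over with its green face up, and everything else is in place, but in the side view the green face seems to rise towards the tab (190,115)→(250,90). I'll measure its angle and check whether it's still sinking.

Run:
```python
from h import *
from scipy.optimize import minimize_scalar
def P(th): # green face outline (flag underside, offset 3mm)
    a=th; r=-F[:,0]; n=.003
    return w(PA,np.c_[-r*np.cos(a)-n*np.sin(a),F[:,1],.09+r*np.sin(a)-n*np.cos(a)])
for k in range(2):
    for n,b in (("side",(275,148,335,180)),("top",(245,180,290,225))):
        c=arm.camera(n); f=c["frame"][b[1]:b[3],b[0]:b[2]].astype(float); g=f[:,:,1]-f[:,:,[0,2]].max(2)
        g=np.clip(g/np.percentile(g,98),0,1)
        cost=lambda th:((cv2.GaussianBlur(render(c,P(th),b),(0,0),1)-g)**2).sum()
        ths=np.linspace(1.6,3.4,91); v=[cost(t) for t in ths]; print(n,round(ths[np.argmin(v)],2),round(min(v),1),"at pi",round(cost(np.pi),1),round(arm.get_obs()["time_s"],2))
        if k: cv2.imwrite(f"pics/fin_{n}.png",cv2.resize(c["frame"][120:250,220:420,::-1],None,fx=3,fy=3,interpolation=cv2.INTER_CUBIC))
    if not k: arm.sleep(2)
```

```text
side 2.84 2.5 at pi 156.8 14.01
top 2.78 2.4 at pi 17.2 14.06
side 3.14 2.3 at pi 2.3 16.11
top 3.12 3.6 at pi 3.6 16.16
```

View pics/fin_side.png

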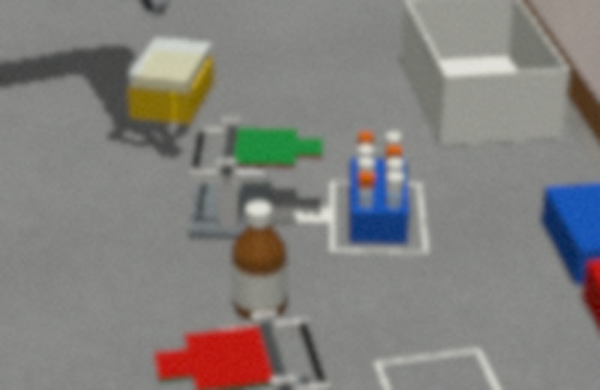

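It was still sinking. It now lies flat with green up, at 3.14 rad in the side view and 3.12 in the top, while flag_b is still red. I'll back away upward and hand in.

Run:
```python
from h import *
p=np.array(arm.get_obs()["position"])
arm.move_straight(p+[-.03,.02,.08],vel=.12); arm.sleep(.5)
t=arm.camera("top")
for k,uv in (("rack_mid",(279,170)),("bottle_mid",0),("tipbox_mid",0),("beaker_mid",0),("flag_a",0)):
    print(k,[(np.round(d["bbox"]).tolist(),round(d["score"],2)) for d in arm.spot_in("top",k)][:2])
r=fitflag([t],[(358,195,412,258)],(.585,-.194)); print("flag_b",np.round(r.x,4),round(r.fun,2))
o=arm.get_obs();print(o["time_s"],o["position"],o["wrist_force"])
arm.finish_job()
```

```text
rack_mid [([261.0, 159.0, 296.0, 183.0], 0.9), ([250.0, 158.0, 301.0, 238.0], 0.31)]
bottle_mid [([316.0, 208.0, 333.0, 227.0], 0.77)]
tipbox_mid [([165.0, 223.0, 205.0, 250.0], 0.62), ([355.0, 155.0, 398.0, 250.0], 0.43)]
beaker_mid [([452.0, 240.0, 478.0, 259.0], 0.6)]
flag_a [([371.0, 212.0, 396.0, 249.0], 0.79), ([256.0, 186.0, 282.0, 222.0], 0.59)]
flag_b [ 0.5846 -0.1936  0.0561] 0.76
17.8417 [0.48004456 0.30503679 0.308023  ] [ 0.55100376 -0.82220369  0.160498  ]
the job is handed in; nothing more can be done
```

The loaded bay's flag (`flag_a`) is turned over and lies flat with its green face up, and I handed the job in at about 18 s. I put the shut fingertips under its tab from the left and pushed it slowly just past upright. It then sank the rest of the way by itself. I never gripped it, and the wrist force readings stayed within about 1.5 N, which is noise level.

**Last checks**
- **Loaded bay's flag:** fits from the two cameras gave 3.14 rad (side) and 3.12 rad (top). An earlier check read about 2.8 rad because the flag was still sinking. I waited 2 s and measured again.
- **Empty bay's flag (`flag_b`):** it is still red side up, and its fitted pose is unchanged to within 0.1 mm and 0.001 rad.
- **Rack and beaker:** their boxes in the top view match the first ones within 1–2 px.
- **Tip box:** its box agrees within 3 px except the bottom edge, which read 8 px shorter, at a lower score than before. The pictures showed no sign that it had moved.
- **Bottle:** the network had missed it in the first top picture, so there was no earlier box to compare. It is where I first saw it by eye.
- **Arm:** it ended raised and clear of everything.

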